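# Gauge a nested set of sanded bowls

### The arm

A 7-joint arm with a two-finger parallel gripper is mounted at the origin on the work surface. World frame = base frame: x ahead of the robot, y to its left, z up, the work surface at z = 0. Lengths are in m, angles in rad, forces in N, time in s.
With the tool pointing down it reaches from about 0.35 to 0.9 m from the base axis. Payload 8.1 kg.
Tool frame: the origin (TCP) lies where the fingers leave the gripper's body, on its centre line; the fingertips stand 66 mm ahead of it and the grasp point (between the pads) lies 47 mm ahead of it; z points along the fingers, y is the line along which they close (so a half turn about z gives the same grasp; the last joint's range is limited). The gripper opens to 92 mm and grips with 3 to 60 N. Pads are 19 mm wide; open, the fingers measure 130 mm over their backs; the gripper's body (75 mm by 190 mm) begins 47 mm behind the grasp point.
Start: joints at [1.16, 0.434, 0.025, 1.573, -0.012, 1.134, -0.075], TCP at [0.189, -0.596, 0.292] pointing down, gripper open.
Joint ranges: [-2.62, 2.62], [-0.44, 2.09], [-1.27, 1.32], [0.08, 2.57], [-1.32, 4.46], [0.12, 2], [-2.74, 2.74]. Speed limits (rad/s): [2.22, 2.22, 3.01, 3.01, 3.14, 3.14, 3.14].

### API

Orientations are given as a rotation vector (axis times angle).
In Python, from cell import arm gives the robot as it stands.
- The arm moves only by the tool send_rows, never from a script. Its argument "motion" is text: rows parted by semicolons, each of 7 numbers parted by spaces: the closure, from 0 (fully open) to 1 (shut), then the shift along the world's x, y, z in m, then the turn, a rotation vector about the world's x, y, z in degrees. A call has 1 to 5 rows; each row shifts and turns the commanded pose from where the row before left it; what a row does not reach is not made up. A row lasts 1/8 s, in which the tool goes at most 62.5 mm and 10.7 degrees, less where a joint would pass 70% of its speed; a pose out of reach is approached as far as the arm can. A call is refused whole if a number of a shift passes 0.0625 or a number of a turn 10.7, either way. A call with a gripper value outside its range is refused whole. The fingers move at their own pace and stop on an object; "force" is the grip in N (left out, the last holds). Time passes only in rows, so rows that do not move let the fingers close. It gives the time, the measured TCP pose, the force, the opening and the grip force at its end, in the units of the state.
- arm.observe(): the state, without advancing time (a new reading comes with each control period).
- arm.get_image(name): name is "side" or "top"; returns (picture, depth): 420x560x3 uint8, blue, green, red; 420x560 float32, m along the optical axis (not along the pixel's ray), 0 where there is no reading.
- arm.camera_model(name): a dict with "fx", "fy", "cx", "cy" (pixels), "view" (4x4, takes a point from world to camera coordinates). Camera axes: x right, y down, z forward; pixel columns grow to the right and rows downward; lengths in m; the calibration is good to about 2 mm. A picture is of the moment at which its call begins. camera_model takes no time and is no camera call.
- arm.sign_off(): hands the job in; it is judged then, once.
The state is a dict: "clock": time; "joints": joint angles; "dq": joint speeds; "joint_efforts": joint torques, N m; "position": TCP position; "ee_rot": TCP orientation; "force": force on the tool from outside, world axes, zero at the start; "ft_torque": the same for the moment, N m; "width": opening from 0.0 (shut) to 1.0 (fully open); "gripper_force": force on a finger pad.
Only numpy, scipy, OpenCV 4.12 (cv2) and the standard library are available. Lean on these libraries where they do the work, as an engineer would, in place of code of your own. Each camera call takes 0.05 s, during which the arm holds its last target. There are 200 camera calls.

### The job

Nest the three turned wooden bowls where the largest one stands, each upright and fully down inside the next larger one. Then take the plunger gauge out of its stand and hold it upright with its tip on the dark dot on the smallest bowl's floor, pressed gently so that the spring plunger is about half in. Finish while still holding the gauge like that: do not let go of it, and leave the other things on the bench alone.

Things in the scene. Friction and masses are not known exactly. Their poses are not given: they have to be found in the camera images.
- large_bowl: largest of three turned wooden bowls, loose, 300 g: round, open upwards, 132 mm across the rim, 50 mm high. Origin: centre of the underside, z up. Wall 8 mm thick, its inside cavity 116 mm wide at the rim and 96 mm at the flat floor, floor 9 mm above the origin. The top 25 mm of the wall is a straight upright collar that can be pinched from above, one finger inside. It stays where it is
- medium_bowl: middle bowl, same wood and shape, loose, 200 g: 102 mm across the rim, foot 84 mm across, 58 mm high. Origin: centre of the underside, z up. Wall 8 mm, cavity 86 mm wide at the rim and 68 mm at the floor, floor 9 mm above the origin; the top 30 mm of the wall is upright. Fully down in the largest bowl its underside lies 9 mm above that bowl's underside, its rim 17 mm above that rim
- small_bowl: smallest bowl, same wood and shape, loose, 120 g: 72 mm across the rim, foot 56 mm across, 66 mm high. Origin: centre of the underside, z up. Wall 8 mm, cavity 56 mm wide at the rim and 40 mm at the floor, floor 9 mm above the origin; the top 36 mm of the wall is upright. Fully down in the middle bowl its underside lies 9 mm above that bowl's underside, its rim 17 mm above that rim
- spot (a point): centre of the dark dot (12 mm across) in the middle of the smallest bowl's floor, 9 mm above that bowl's underside
- gauge: plunger gauge, loose, 160 g, upright in its stand. Origin: on its axis, underside of its collar; z up from plunger to grip. Above it: collar 34 mm across, 0 to 6 mm; grey housing 28 mm square, 6 to 30 mm, small display at -x; black grip 24 mm square (faces along its x and y axes), 30 to 90 mm; end cap to 96 mm. Below: barrel 18 mm across down to 40 mm, then the plunger
- plunger_tip (a point): lowest point of the gauge's plunger, a steel rod with a 10 mm ball end on the gauge's axis; 56 mm below the gauge's origin when the plunger is fully out, and it moves up into the barrel as it is pressed
- plunger (a joint): how far the gauge's plunger is pushed in, m: 0 fully out, 0.008 fully in; spring of about 1 N at first touch, 3 N half in (0.004), 5 N just before the stop
- stand: dark wooden block, fixed, 80 x 80 x 70 mm high, with an upright hole 22 mm wide through its middle in which the gauge's barrel hangs, its collar resting on the block's top. Origin: centre of the underside, z up; to come out the gauge must rise 56 mm
- sanding_block: cork sanding block 75 x 45 x 32 mm, loose, not to be disturbed; origin: centre of its underside
- wax_tin: round tin 54 mm across and 45 mm high, loose, not to be disturbed; origin: centre of its underside
- offcut: L-shaped wood offcut about 85 x 60 x 20 mm, loose, not to be disturbed; origin: under the middle of its long leg
- bench_brush: flat paint brush lying near the far side, 200 mm long (along its x axis), 42 mm wide, 20 mm thick, loose, not to be disturbed; origin: under its middle

How it is judged:
By the outcome, as a careful person would: the job done as asked, in the order asked, and still so for the second after the job is handed in, while the arm keeps its last pose, push and grip.
It also fails if it takes over 69 s, if anything falls off the work surface, if the arm or the gripper's body presses on something with over 40 N, if the wrist force passes 120 N, or if a joint passes its speed limit or range.

## Working session

There is one attempt and no reset: what is moved stays moved. The work goes in short steps, Python scripts to look and compute and a tool call to move; the robot and the scene stay as the last step left them, time stands still between calls to the robot, and variables do not carry over. Pictures are saved under pics/ and viewed, at most 10 in all, crops included, and the job is handed in when it is done.

Besides the shell and the picture viewer there is one more tool, called after "Call:" as name(argument=value, ...), one argument or row to a line, values as JSON. send_rows: Moves the arm, as the interface text tells. Its arguments: {"type":"object","properties":{"motion":{"type":"string"},"force":{"type":"number"}},"required":["motion"]}

```bash
mkdir -p pics; ls
python3 - <<'E'
from cell import arm
import cv2,numpy as np
print(arm.observe())
for n in("top","side"):
    p,d=arm.get_image(n); cv2.imwrite(f"pics/{n}0.png",p); np.save(f"{n}0.npy",d)
    m=arm.camera_model(n); print(n,m)
E
```

```text
pics
{'clock': 0.0, 'joints': array([ 1.16039119,  0.43523589,  0.02498447,  1.57410461, -0.01162003,
        1.13400909, -0.07513755]), 'dq': array([0.00018654, 0.0005329 , 0.00087225, 0.00168876, 0.00070328,
       0.00138993, 0.00038579]), 'joint_efforts': array([ 5.41880872e-04, -6.67853165e+01,  9.84983481e-01, -3.14457715e+01,
       -6.07379386e-02,  4.32807428e-02,  1.48941836e-04]), 'position': array([ 0.18918137, -0.59524354,  0.2914341 ]), 'ee_rot': array([-3.10294222e+00, -4.81156518e-01,  5.92733442e-04]), 'force': array([0.26176087, 1.29123769, 0.12258571]), 'ft_torque': array([ 0.01429907, -0.03980228,  0.00456446]), 'gripper_force': 0.0, 'width': 0.9997917243408473}
top {'fx': 482.6619842056072, 'fy': 482.6619842056072, 'cx': 274.6414392084182, 'cy': 207.76103767542628, 'view': array([[ 0.01879404, -0.9994296 ,  0.02805812, -0.01097724],
       [-0.99576824, -0.02123538, -0.08941297,  0.57331674],
       [ 0.0899578 , -0.02625896, -0.99559935,  1.08194812],
       [ 0.        ,  0.        ,  0.        ,  1.        ]])}
side {'fx': 446.44438315791854, 'fy': 446.44438315791854, 'cx': 273.98349232121643, 'cy': 209.7887278177054, 'view': array([[-0.85489943, -0.51873796,  0.00760881,  0.49939724],
       [-0.36529654,  0.59147858, -0.71882649,  0.24883516],
       [ 0.36838214, -0.61730383, -0.69514788,  0.98082664],
       [ 0.        ,  0.        ,  0.        ,  1.        ]])}
```

View pics/top0.png

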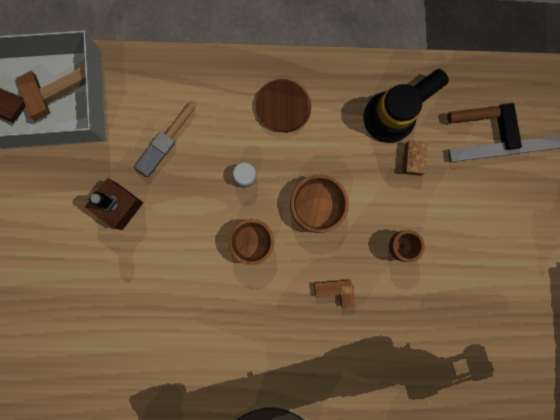

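View pics/side0.png

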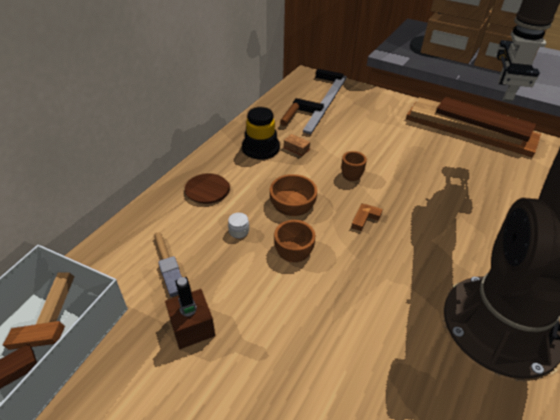

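Top view: large bowl at (320,204), medium (251,242), small (407,246), gauge and stand (104,201). The tin (244,175), cork block (416,157), offcut (338,290) and brush must stay put. Next I measure with depth and circle fits.

```bash
cat > h.py <<'E'
import cv2,numpy as np
from cell import arm
def cloud(n,d):
    m=arm.camera_model(n); v,u=np.indices(d.shape)
    c=np.stack([(u-m['cx'])/m['fx']*d,(v-m['cy'])/m['fy']*d,d],-1)
    V=m['view']; return (c-V[:3,3])@V[:3,:3]
def circ(P):
    A=np.c_[2*P[:,:2],np.ones(len(P))]; s=np.linalg.lstsq(A,(P[:,:2]**2).sum(1),rcond=None)[0]
    return s[:2],np.sqrt(s[2]+s[0]**2+s[1]**2)
def rim(n,d,c,r,h,tol=.006):
    W=cloud(n,d); m=(d>0)&(abs(W[...,2]-h)<tol)&(np.hypot(W[...,0]-c[0],W[...,1]-c[1])<r)
    return W[m]
def proj(n,p):
    m=arm.camera_model(n); c=m['view'][:3,:3]@p+m['view'][:3,3]
    return m['cx']+m['fx']*c[0]/c[2],m['cy']+m['fy']*c[1]/c[2]
def ray(n,u,v,z):
    m=arm.camera_model(n);V=m['view'];R=V[:3,:3]
    o=-R.T@V[:3,3]; q=R.T@np.array([(u-m['cx'])/m['fx'],(v-m['cy'])/m['fy'],1]); return o+q*(z-o[2])/q[2]
E
python3 - <<'E'
from h import *
dt=np.load("top0.npy");ds=np.load("side0.npy"); T=cloud("top",dt);S=cloud("side",ds)
print("table z",[T[v,u,2].round(4) for u,v in((200,300),(450,300),(300,150))])
for nm,u,v,h,R in(("L",320,204,.05,.066),("M",251,242,.058,.051),("S",407,246,.066,.036)):
    c=ray("top",u,v,h)
    for n,d in(("top",dt),("side",ds)):
        P=rim(n,d,c,R+.02,h)
        cc,r=circ(P); print(nm,n,len(P),c.round(3),"circ",cc.round(4),r.round(4),"(mid",R-.004,") z",np.median(P[:,2]).round(4), "mid-ext",((P.max(0)+P.min(0))/2).round(4),(P.max(0)-P.min(0)).round(4))
for n,W in(("top",T),("side",S)):
    g=(np.hypot(W[...,0]-.55,W[...,1]-.36)<.15)
    for lo,hi in((.06,.075),(.078,.098),(.1,.155),(.155,.175)):
        P=W[g&(W[...,2]>lo)&(W[...,2]<hi)]
        if len(P)>4: print(n,lo,len(P),P.mean(0).round(4),np.median(P[:,2]).round(4),cv2.minAreaRect((P[:,:2]*1000).astype(np.float32)))
# others' obstacles
for nm,u,v in(("tin",244,175),("cork",416,157),("off",338,290),("brush",155,155),("lamp",403,100)):
    print(nm,T[v,u].round(3))
for n in("top","side"):
    im=cv2.imread(f"pics/{n}0.png"); u,v=(115,203) if n=="top" else (187,303)
    cv2.imwrite(f"pics/g{n}.png",cv2.resize(im[v-45:v+45,u-45:u+45],(540,540),interpolation=cv2.INTER_CUBIC))
a=cv2.imread("pics/gtop.png");b=cv2.imread("pics/gside.png");cv2.imwrite("pics/g.png",cv2.convertScaleAbs(cv2.resize(np.hstack([a,b]),(800,400)),alpha=2))
E
```

```text
table z [np.float64(0.0023), np.float64(-0.0002), np.float64(0.0008)]
L top 621 [ 0.582 -0.101  0.05 ] circ [ 0.5843 -0.0987] 0.0617 (mid 0.062 ) z 0.0504 mid-ext [ 0.585  -0.099   0.0499] [0.1322 0.1318 0.0118]
L side 361 [ 0.582 -0.101  0.05 ] circ [ 0.5841 -0.0969] 0.0618 (mid 0.062 ) z 0.0483 mid-ext [ 0.5842 -0.0983  0.0487] [0.1306 0.1343 0.0091]
M top 485 [0.493 0.052 0.058] circ [0.4951 0.0526] 0.0468 (mid 0.047 ) z 0.0585 mid-ext [0.4948 0.0532 0.0581] [0.0996 0.0997 0.0116]
M side 359 [0.493 0.052 0.058] circ [0.4945 0.0549] 0.0468 (mid 0.047 ) z 0.0566 mid-ext [0.4947 0.054  0.0566] [0.1011 0.1035 0.0091]
S top 355 [ 0.491 -0.293  0.066] circ [ 0.4926 -0.295 ] 0.032 (mid 0.032 ) z 0.0661 mid-ext [ 0.4924 -0.2962  0.0658] [0.0689 0.0728 0.0113]
S side 161 [ 0.491 -0.293  0.066] circ [ 0.4919 -0.2932] 0.0319 (mid 0.032 ) z 0.0644 mid-ext [ 0.4914 -0.294   0.0639] [0.071  0.0719 0.0077]
top 0.06 1035 [0.5709 0.3559 0.0704] 0.0706 ((573.1435546875, 361.98944091796875), (82.11531829833984, 80.3392562866211), 54.859195709228516)
top 0.078 55 [0.5696 0.3521 0.0895] 0.0901 ((571.6
[... 388 characters left out ...]
 1108 [0.5669 0.3682 0.0689] 0.0691 ((573.14404296875, 362.6628723144531), (79.85528564453125, 84.38597869873047), 54.7931022644043)
side 0.078 96 [0.5633 0.3708 0.09  ] 0.0908 ((570.1356811523438, 369.9107360839844), (37.17361068725586, 21.949447631835938), 19.2060604095459)
side 0.1 223 [0.565  0.3693 0.1275] 0.1274 ((570.4247436523438, 370.4546203613281), (34.44886779785156, 17.779804229736328), 13.300012588500977)
side 0.155 147 [0.5708 0.3648 0.1616] 0.161 ((572.9212646484375, 362.7535095214844), (23.96074867248535, 25.166866302490234), 55.321754455566406)
tin [0.644 0.072 0.047]
cork [ 0.698 -0.326  0.032]
off [ 0.389 -0.148  0.021]
brush [0.691 0.28  0.018]
lamp [ 0.802 -0.268  0.127]
```

View pics/g.png

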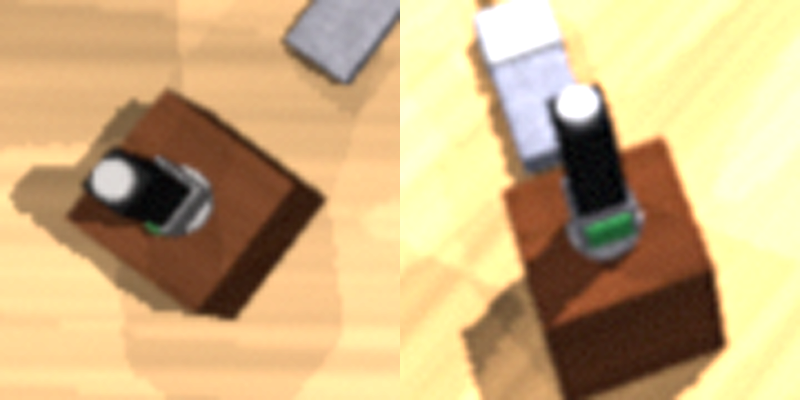

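Bowls, with fitted radii matching the given sizes: L (0.584,-0.098), M (0.495,0.054), S (0.492,-0.294). Gauge and stand are at (0.573,0.362) with faces at about 54.8°. The crop shows the gauge upright with its display at the green patch. I'll keep the present yaw and pinch M's wall on its -y side, with the tips only 14 mm below the rim so the outer finger clears the next bowl's rim.

Call:
send_rows(
  motion="0.61 0.027 0.05 -0.0075 0 0 0;0.61 0.027 0.05 -0.0075 0 0 0;0.61 0.027 0.05 -0.0075 0 0 0;0.61 0.027 0.05 -0.0075 0 0 0;0.61 0.027 0.05 -0.0075 0 0 0",
  force=30,
)

```text
clock: 0.72
position: [0.3249, -0.3438, 0.2544]
ee_rot: [-3.104, -0.481, 0.0]
force: [0.6, 0.2, 0.4]
width: 0.504
gripper_force: 0.0
```

Call:
send_rows(
  motion="0.61 0.027 0.05 -0.0075 0 0 0;0.61 0.027 0.05 -0.0075 0 0 0;0.61 0.027 0.05 -0.0075 0 0 0;0.61 0.027 0.05 -0.0075 0 0 0;0.61 0.027 0.05 -0.0075 0 0 0",
)

```text
clock: 1.35
position: [0.4598, -0.0941, 0.217]
ee_rot: [3.104, 0.481, 0.0]
force: [0.3, -0.9, -0.2]
width: 0.391
gripper_force: 0.0
```

Call:
send_rows(
  motion="0.61 0.025 0.05 -0.01 0 0 0;0.61 0.025 0.05 -0.01 0 0 0;0.61 0 0 0 0 0 0;0.61 0 0 0 0 0 0",
)

```text
clock: 1.85
position: [0.5089, 0.004, 0.1968]
ee_rot: [3.104, 0.482, -0.002]
force: [-0.2, -0.8, 0.3]
width: 0.391
gripper_force: 0.0
```

Call:
send_rows(
  motion="0.61 0 0.005 -0.04 0 0 0;0.61 0 0 -0.03 0 0 0;0.61 0 0 -0.0165 0 0 0;0.61 0 0 0 0 0 0;0.61 0 0 0 0 0 0",
)

```text
clock: 2.48
position: [0.5099, 0.009, 0.1117]
ee_rot: [3.104, 0.48, 0.002]
force: [0.6, -0.2, 1.2]
width: 0.391
gripper_force: 0.0
```

Call:
send_rows(
  motion="1 0 0 0 0 0 0;1 0 0 0 0 0 0;1 0 0 0 0 0 0;1 0 0 0 0 0 0",
)

```text
clock: 2.98
position: [0.5094, 0.0093, 0.111]
ee_rot: [3.104, 0.481, 0.0]
force: [-0.6, -1.2, 4.7]
width: 0.086
gripper_force: 30.0
```

Gripped (8 mm wall). Lift and look.

Call:
send_rows(
  motion="1 0 0 0.02 0 0 0;1 0 0 0.03 0 0 0;1 0 0 0.03 0 0 0;1 0 0 0 0 0 0;1 0 0 0 0 0 0",
)

```text
clock: 3.6
position: [0.5088, 0.0092, 0.19]
ee_rot: [3.104, 0.481, -0.002]
force: [0.2, -0.4, -2.8]
width: 0.081
gripper_force: 30.0
```

Run:
```python
from h import *
print(arm.observe()['position'])
im=[]
for n in("top","side"):
    p,d=arm.get_image(n); im.append(p)
    P=rim(n,d,(.495,.054),.075,.138,.006); print(n,len(P),circ(P),np.median(P[:,2]),P.max(0)-P.min(0),((P.max(0)+P.min(0))/2))
cv2.imwrite("pics/lift.png",cv2.resize(np.hstack([p[60:320,100:400] for p in im]),(800,347)))
```

```text
[0.5087997  0.00922551 0.18999783]
top 32 (array([0.4913115 , 0.06193513]), np.float64(0.043498035881394996)) 0.1371342765994243 [0.08518031 0.03278806 0.00801179] [0.48746238 0.07396527 0.13620046]
side 259 (array([0.49335262, 0.05613199]), np.float64(0.04670855379319667)) 0.13502162293440995 [0.10089736 0.09877071 0.00643179] [0.49384476 0.05791201 0.13527435]
```

View pics/lift.png

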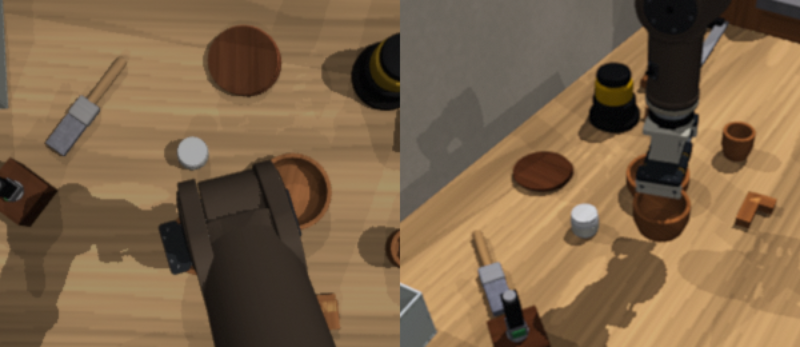

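The bowl hangs level in the gripper, clear of everything. Carry it to L and lower.

Call:
send_rows(
  motion="1 0.018 -0.0305 0 0 0 0;1 0.018 -0.0305 0 0 0 0;1 0.018 -0.0305 0 0 0 0;1 0.018 -0.0305 0 0 0 0;1 0.018 -0.0305 0 0 0 0",
)

```text
clock: 4.32
position: [0.5993, -0.144, 0.1893]
ee_rot: [-3.104, -0.482, 0.003]
force: [0.0, -0.8, -1.5]
width: 0.081
gripper_force: 30.0
```

Call:
send_rows(
  motion="1 0 0 0 0 0 0;1 0 0 0 0 0 0;1 0 0 -0.03 0 0 0;1 0 0 -0.02 0 0 0;1 0 0 -0.01 0 0 0",
)

```text
clock: 4.95
position: [0.5983, -0.1418, 0.1294]
ee_rot: [-3.103, -0.484, 0.003]
force: [-0.2, 0.1, -2.0]
width: 0.083
gripper_force: 30.0
```

Call:
send_rows(
  motion="1 0 0 -0.003 0 0 0;1 0 0 -0.003 0 0 0;1 0 0 -0.001 0 0 0;1 0 0 0 0 0 0",
)

```text
clock: 5.45
position: [0.5995, -0.1432, 0.1241]
ee_rot: [3.104, 0.481, 0.001]
force: [0.3, 0.1, -1.8]
width: 0.084
gripper_force: 30.0
```

Call:
send_rows(
  motion="1 0 0 -0.002 0 0 0;1 0 0 -0.001 0 0 0;1 0 0 0 0 0 0",
)

```text
clock: 5.82
position: [0.5993, -0.1432, 0.1206]
ee_rot: [-3.104, -0.481, 0.0]
force: [0.0, 0.8, -1.4]
width: 0.082
gripper_force: 30.0
```

Call:
send_rows(
  motion="1 0 0 -0.001 0 0 0;1 0 0 0 0 0 0;1 0 0 0 0 0 0",
)

```text
clock: 6.2
position: [0.5995, -0.1432, 0.1201]
ee_rot: [3.104, 0.481, 0.001]
force: [-1.8, -1.0, 4.2]
width: 0.082
gripper_force: 30.0
```

Contact at the expected height. Release, rise and go to the small bowl.

Call:
send_rows(
  motion="0.75 0 0 0 0 0 0;0.75 0 0 0 0 0 0;0.7 0 0 0.02 0 0 0;0.61 0 0 0.04 0 0 0;0.61 -0.0176 -0.0335 0.03 0 0 0",
)

```text
clock: 6.82
position: [0.5833, -0.1735, 0.2112]
ee_rot: [-3.102, -0.49, -0.004]
force: [0.2, -1.0, 0.8]
width: 0.383
gripper_force: 0.0
```

Call:
send_rows(
  motion="0.61 -0.02 -0.037 0 0 0 0;0.61 -0.02 -0.037 0 0 0 0;0.61 -0.02 -0.037 0 0 0 0;0.61 -0.02 -0.037 0 0 0 0;0.61 0 0 0 0 0 0",
)

```text
clock: 7.45
position: [0.4992, -0.3287, 0.2095]
ee_rot: [3.104, 0.471, -0.003]
force: [-0.4, 0.2, 0.4]
width: 0.392
gripper_force: 0.0
```

Run:
```python
from h import *
print(arm.observe()['position'])
im=[]
for n in("top","side"):
    p,d=arm.get_image(n); im.append(p)
    for nm,c,R,h in(("M",(.584,-.098),.058,.067),("L",(.584,-.098),.08,.05),("S",(.492,-.294),.05,.066)):
        P=rim(n,d,c,R,h,.006)
        if len(P)>20: print(nm,n,len(P),circ(P),np.median(P[:,2]))
cv2.imwrite("pics/nest1.png",cv2.resize(np.hstack([im[0][120:340,240:460],im[1][120:260,220:440][:, :].repeat(1,0) if 0 else im[1][80:300,210:430]]),(800,400)))
```

```text
[ 0.49922385 -0.32872617  0.20948476]
M top 500 (array([ 0.58477553, -0.09819892]), np.float64(0.04674759775523539)) 0.06730238519775797
L top 687 (array([ 0.58408762, -0.09822788]), np.float64(0.06026252100812913)) 0.050426205536834925
S top 196 (array([ 0.49273433, -0.29484324]), np.float64(0.03214013780743973)) 0.06646631130344038
M side 293 (array([ 0.58419966, -0.09615981]), np.float64(0.046947391345703936)) 0.06534904783579085
L side 488 (array([ 0.58179228, -0.09306435]), np.float64(0.054696395005126505)) 0.04881490357527553
S side 158 (array([ 0.49205611, -0.29343802]), np.float64(0.03206284909584014)) 0.06395245339620198
```

View pics/nest1.png

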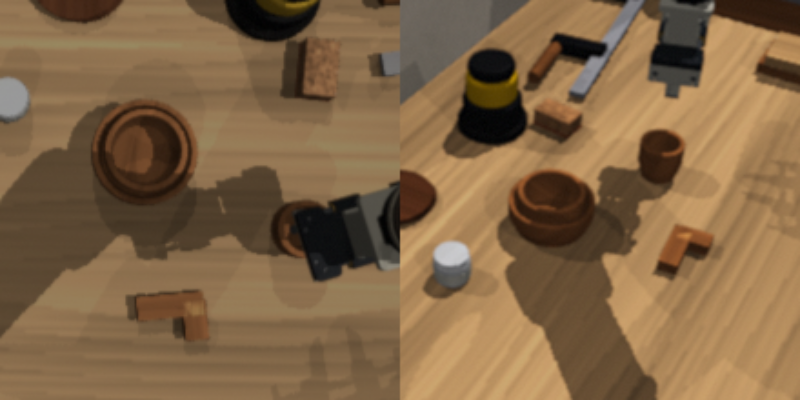

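M sits fully down (rim at 67 mm, centred). Now grasp S.

Call:
send_rows(
  motion="0.61 0 0 -0.04 0 0 0;0.61 0 0 -0.03 0 0 0;0.61 0 0 -0.0215 0 0 0;0.61 0 0 0 0 0 0;0.61 0 0 0 0 0 0",
)

```text
clock: 8.18
position: [0.5028, -0.3239, 0.1191]
ee_rot: [3.104, 0.483, 0.002]
force: [-0.0, 0.1, -0.1]
width: 0.392
gripper_force: 0.0
```

Call:
send_rows(
  motion="1 0 0 0 0 0 0;1 0 0 0 0 0 0;1 0 0 0 0 0 0;1 0 0 0 0 0 0",
)

```text
clock: 8.68
position: [0.5019, -0.325, 0.1187]
ee_rot: [3.104, 0.481, 0.001]
force: [-0.9, -0.8, 3.8]
width: 0.095
gripper_force: 28.4
```

Call:
send_rows(
  motion="1 0 0 0.02 0 0 0;1 0 0 0.04 0 0 0;1 0 0 0.03 0 0 0;1 0 0 0 0 0 0;1 0 0 0 0 0 0",
)

```text
clock: 9.3
position: [0.5012, -0.3244, 0.2075]
ee_rot: [-3.104, -0.481, 0.002]
force: [0.2, -0.5, -1.4]
width: 0.094
gripper_force: 28.4
```

Run:
```python
from h import *
print(arm.observe()['position'])
for n in("top","side"):
    p,d=arm.get_image(n)
    for h in (.156,):
        P=rim(n,d,(.492,-.294),.06,h,.006)
        if len(P)>10:print(n,len(P),circ(P),np.median(P[:,2]),P.max(0)-P.min(0),((P.max(0)+P.min(0))/2))
```

```text
[ 0.5011885  -0.32443668  0.2074785 ]
top 46 (array([ 0.52239593, -0.28583146]), np.float64(0.007960570872750563)) 0.1551171277819151 [0.00857296 0.02959379 0.00812969] [ 0.52255117 -0.2843038   0.15469094]
side 139 (array([ 0.49011055, -0.28845186]), np.float64(0.029843403194004168)) 0.153451043459135 [0.06934939 0.06921447 0.01138381] [ 0.49067654 -0.29034495  0.15569886]
```

Call:
send_rows(
  motion="1 0.0185 0.0392 0 0 0 0;1 0.0185 0.0392 0 0 0 0;1 0.0185 0.0392 0 0 0 0;1 0.0185 0.0392 0 0 0 0;1 0.0185 0.0392 0 0 0 0",
)

```text
clock: 10.02
position: [0.5942, -0.1273, 0.207]
ee_rot: [-3.104, -0.481, 0.003]
force: [-1.1, -0.8, -1.4]
width: 0.098
gripper_force: 28.4
```

Call:
send_rows(
  motion="1 0 0 0 0 0 0;1 0 0 0 0 0 0;1 0 0 0 0 0 0",
)

```text
clock: 10.4
position: [0.5936, -0.1302, 0.2077]
ee_rot: [3.104, 0.478, -0.002]
force: [-0.0, -0.8, -0.7]
width: 0.092
gripper_force: 28.4
```

Run:
```python
from h import *
print(arm.observe()['position'])
im=[]
for n in("top","side"):
    p,d=arm.get_image(n);im.append(p)
    P=rim(n,d,(.584,-.097),.042,.155,.009)
    if len(P)>10:
        print(n,len(P),circ(P),np.median(P[:,2]),P.max(0)-P.min(0),((P.max(0)+P.min(0))/2))
cv2.imwrite("pics/carry.png",cv2.resize(im[1][60:260,190:390],(600,600)))
```

```text
[ 0.593552   -0.13015131  0.20772014]
top 40 (array([ 0.55343737, -0.10306614]), np.float64(0.00760886082516017)) 0.15534825964174853 [0.00849664 0.02516893 0.01000409] [ 0.55331649 -0.1029196   0.15388725]
side 193 (array([ 0.58202183, -0.09424073]), np.float64(0.03012420428709253)) 0.15294510292343175 [0.06994988 0.07015034 0.01353545] [ 0.58297119 -0.09409379  0.15277998]
```

View pics/carry.png

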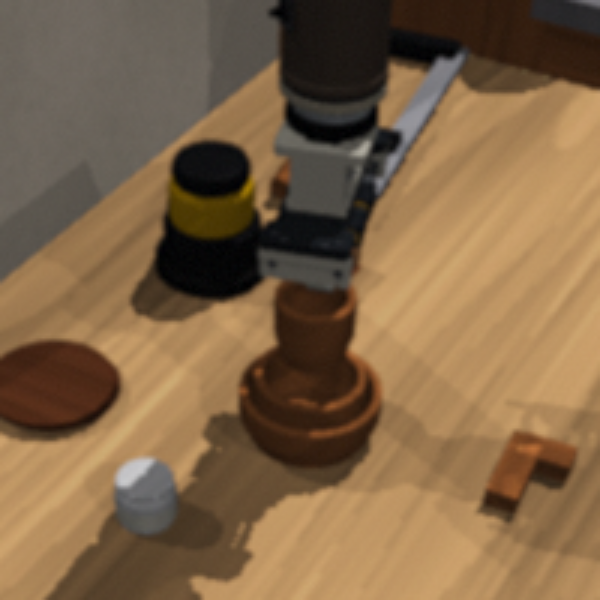

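The small bowl (315,320) is upright, directly over the nest (310,400). Lower.

Call:
send_rows(
  motion="1 0.001 -0.001 -0.03 0 0 0;1 0 0 -0.02 0 0 0;1 0 0 -0.01 0 0 0;1 0 0 -0.005 0 0 0;1 0 0 -0.002 0 0 0",
)

```text
clock: 11.12
position: [0.5955, -0.1298, 0.1416]
ee_rot: [3.104, 0.481, 0.001]
force: [0.5, -0.1, -1.3]
width: 0.093
gripper_force: 28.4
```

Call:
send_rows(
  motion="1 0 0 -0.002 0 0 0;1 0 0 -0.001 0 0 0;1 0 0 0 0 0 0;1 0 0 0 0 0 0",
)

```text
clock: 11.62
position: [0.5953, -0.1297, 0.1384]
ee_rot: [3.104, 0.481, 0.0]
force: [0.3, -0.1, -0.9]
width: 0.09
gripper_force: 28.4
```

Call:
send_rows(
  motion="1 0 0 -0.001 0 0 0;1 0 0 0 0 0 0;1 0 0 0 0 0 0",
)

```text
clock: 12.0
position: [0.5952, -0.1296, 0.1372]
ee_rot: [-3.104, -0.481, 0.0]
force: [0.0, -0.0, 0.4]
width: 0.095
gripper_force: 28.4
```

Call:
send_rows(
  motion="1 0 0 -0.001 0 0 0;1 0 0 0 0 0 0;1 0 0 0 0 0 0",
)

```text
clock: 12.38
position: [0.5955, -0.1298, 0.1367]
ee_rot: [3.104, 0.481, 0.001]
force: [-0.3, -0.5, 5.2]
width: 0.094
gripper_force: 28.4
```

Call:
send_rows(
  motion="0.75 0 0 0 0 0 0;0.75 0 0 0 0 0 0;0.7 0 0 0.03 0 0 0;0.5 0 0 0.05 0 0 0;0.35 0 0.02 0.05 0 0 0",
)

```text
clock: 13.0
position: [0.5947, -0.1112, 0.2671]
ee_rot: [3.105, 0.477, -0.002]
force: [0.7, 0.2, -0.3]
width: 0.471
gripper_force: 0.0
```

Call:
send_rows(
  motion="0.35 -0.0045 0.055 0.01 0 0 9.3;0.35 -0.0045 0.055 0 0 0 9.3;0.35 -0.0045 0.055 0 0 0 9.3;0.35 -0.0045 0.055 0 0 0 9.3;0.35 -0.0045 0.055 0 0 0 0",
)

```text
clock: 13.62
position: [0.5723, 0.1669, 0.2761]
ee_rot: [-2.787, -1.449, 0.0]
force: [0.4, -0.5, -0.2]
width: 0.649
gripper_force: 0.0
```

Call:
send_rows(
  motion="0.35 0 0.05 0 0 0 0;0.35 0 0.05 0 0 0 0;0.35 0 0.05 0 0 0 0;0.35 0 0 0 0 0 0;0.35 0 0 0 0 0 0",
)

```text
clock: 14.25
position: [0.5727, 0.3149, 0.2757]
ee_rot: [2.788, 1.447, -0.001]
force: [0.4, 0.1, -0.5]
width: 0.649
gripper_force: 0.0
```

Run:
```python
from h import *
o=arm.observe();print(o['position'],o['ee_rot'],o['joints'])
im=[]
for n in("top","side"):
    p,d=arm.get_image(n);im.append(p)
    for nm,r,h,t in(("S",.04,.084,.006),("M",.058,.067,.005),("L",.08,.05,.005)):
        P=rim(n,d,(.584,-.097),r,h,t)
        if len(P)>10: print(nm,n,len(P),circ(P),np.median(P[:,2]))
    P=rim(n,d,(.584,-.097),.018,.027,.008);print("floor",len(P),np.median(P,0) if len(P) else 0)
    P=rim(n,d,(.573,.362),.06,.07,.004);print("stand",cv2.minAreaRect((P[:,:2]*1000).astype(np.float32)))
cv2.imwrite("pics/nest2.png",cv2.convertScaleAbs(cv2.resize(np.hstack([im[0][150:260,265:375],im[1][130:240,240:350]]),(800,400),interpolation=cv2.INTER_CUBIC),alpha=2))
cv2.imwrite("pics/n2top.png",im[0]);cv2.imwrite("pics/n2side.png",im[1])
```

```text
[0.57268926 0.31492095 0.27568969] [ 2.78800339e+00  1.44654694e+00 -1.49790244e-03] [-0.2850487   0.54219356 -0.46980506  1.48654398  0.25642328  1.17518982
 -1.40980902]
S top 347 (array([ 0.5854806 , -0.09893626]), np.float64(0.03199215905374186)) 0.08416027848286946
M top 517 (array([ 0.58440987, -0.09815329]), np.float64(0.04585083728862815)) 0.0675699120197258
L top 715 (array([ 0.58399177, -0.09806628]), np.float64(0.058833393161809584)) 0.05034651376996431
floor 187 [ 0.58398393 -0.09657549  0.0277378 ]
stand ((578.3471069335938, 356.6304016113281), (80.45069122314453, 65.42984771728516), 55.29313278198242)
S side 196 (array([ 0.58519456, -0.09684705]), np.float64(0.03177406908608959)) 0.08237922812579689
M side 335 (array([ 0.58279406, -0.09323159]), np.float64(0.04070942554839541)) 0.0658614739681877
L side 405 (array([ 0.58185874, -0.09214887]), np.float64(0.05406955946828)) 0.04862440789097575
floor 0 0
stand ((573.893310546875, 362.06683349609375), (80.02347564697266, 83.69336700439453), 54.87302780151367)
```

View pics/nest2.png

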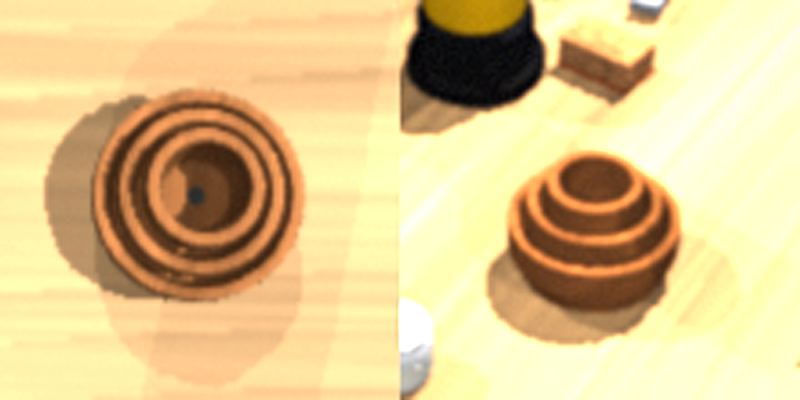

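Nest is complete: rims at 50/67/84 mm, concentric, with the dot visible at about (319,204) in the top view. Now the gauge.

Call:
send_rows(
  motion="0.35 0 0.0475 0 0 0 0;0.35 0 0 0 0 0 0;0.35 0 0 -0.04 0 0 0;0.35 0 0 -0.03 0 0 0;0.35 0 0 -0.0235 0 0 0",
)

```text
clock: 14.98
position: [0.5732, 0.3605, 0.1814]
ee_rot: [2.789, 1.443, -0.002]
force: [0.7, 0.6, -0.0]
width: 0.647
gripper_force: 0.0
```

Call:
send_rows(
  motion="0.35 0 0 0 0 0 0;0.35 0 0 0 0 0 0;1 0 0 0 0 0 0;1 0 0 0 0 0 0;1 0 0 0 0 0 0",
  force=40,
)

```text
clock: 15.6
position: [0.5728, 0.363, 0.1832]
ee_rot: [2.789, 1.447, 0.001]
force: [0.5, 0.6, 0.3]
width: 0.374
gripper_force: 0.0
```

Run:
```python
from h import *
o=arm.observe();print(o['position'],o['ee_rot'],o['force'],o['width'],o['gripper_force'])
im=cv2.imread("pics/n2top.png").astype(int); c=im[190:218,305:333]
b=c[...,0]-c[...,2]; print(b.max()); m=b>b.max()-25; v,u=np.nonzero(m); print(len(u),u+305,v+190)
w=np.clip(b-(b.max()-30),0,None).astype(float);V,U=np.indices(b.shape)
uu,vv=(w*U).sum()/w.sum()+305,(w*V).sum()/w.sum()+190; print(uu,vv,ray("top",uu,vv,.027))
```

```text
[0.57281162 0.36295609 0.18320007] [2.78870626e+00 1.44657229e+00 9.74206811e-04] [0.46835332 0.55460385 0.25004285] 0.37371681589927436 0.0
1
94 [321 322 319 320 321 322 323 325 326 327 319 323 325 326 327 305 320 322
 323 324 325 326 327 328 329 323 325 326 327 328 329 330 329 330 331 329
 330 331 329 330 331 332 331 332 330 331 332 329 331 332 318 319 332 317
 318 319 320 329 330 331 332 317 318 319 320 330 331 332 317 318 319 320
 331 332 317 318 319 320 330 331 318 329 330 331 329 330 331 328 329 330
 329 328 332 330] [190 190 191 191 191 191 191 191 191 191 192 192 192 192 192 193 193 193
 193 193 193 193 193 193 193 194 194 194 194 194 194 194 195 195 195 196
 196 196 197 197 197 197 198 198 199 199 199 200 200 200 201 201 201 202
 202 202 202 202 202 202 202 203 203 203 203 203 203 203 204 204 204 204
 204 204 205 205 205 205 205 205 206 206 206 206 207 207 207 208 208 208
 209 210 216 217]
323.01851851851853 200.66814814814813 [ 0.59208533 -0.11053354  0.027     ]
```

Call:
send_rows(
  motion="1 0 0 0 0 0 0;1 0 0 0 0 0 0;1 0 0 0 0 0 0;1 0 0 0 0 0 0",
)

```text
clock: 16.1
position: [0.5727, 0.3628, 0.1827]
ee_rot: [2.789, 1.446, 0.0]
force: [0.1, 0.1, -0.4]
width: 0.26
gripper_force: 40.0
```

Run:
```python
from h import *
im=cv2.imread("pics/n2top.png").astype(int)[198:210,313:325]; b=im[...,0]-im[...,2]
m=(b>-12); v,u=np.nonzero(m); print(len(u)); p=(u.mean()+313,v.mean()+198); print(p,ray("top",*p,.027))
print("expected px area", np.pi*(6/ (1.05/482*1e3))**2)
```

```text
14
(np.float64(318.5), np.float64(203.5)) [ 0.58530907 -0.10017189  0.027     ]
expected px area 23.832403972329633
```

Call:
send_rows(
  motion="1 0 0 0.01 0 0 0;1 0 0 0.02 0 0 0;1 0 0 0.03 0 0 0;1 0 0 0.03 0 0 0;1 0 0 0.02 0 0 0",
)

```text
clock: 16.73
position: [0.573, 0.3634, 0.2962]
ee_rot: [-2.788, -1.446, -0.005]
force: [0.4, 0.1, -1.9]
width: 0.258
gripper_force: 40.0
```

Call:
send_rows(
  motion="1 0 -0.02 0 0 0 0;1 0.0014 -0.04 0 0 0 0;1 0.0022 -0.05 0 0 0 0;1 0.0022 -0.05 0 0 0 0;1 0.0022 -0.05 0 0 0 0",
)

```text
clock: 17.35
position: [0.5801, 0.1494, 0.2922]
ee_rot: [2.789, 1.445, -0.002]
force: [0.5, 0.5, -0.7]
width: 0.257
gripper_force: 40.0
```

Call:
send_rows(
  motion="1 0.0022 -0.05 0 0 0 0;1 0.0022 -0.05 0 0 0 0;1 0 -0.05 0 0 0 0;1 0 -0.05 0 0 0 0;1 0 -0.03 0 0 0 0",
)

```text
clock: 17.98
position: [0.5835, -0.082, 0.2921]
ee_rot: [2.791, 1.44, -0.004]
force: [-0.4, -0.1, -1.7]
width: 0.261
gripper_force: 40.0
```

Call:
send_rows(
  motion="1 0 -0.02 0 0 0 0;1 0 0 0 0 0 0;1 0 0 0 0 0 0;1 0 0 0 0 0 0;1 0 0 0 0 0 0",
)

```text
clock: 18.6
position: [0.5852, -0.096, 0.2928]
ee_rot: [-2.787, -1.449, -0.0]
force: [-0.1, -0.2, -1.0]
width: 0.258
gripper_force: 40.0
```

Run:
```python
from h import *
o=arm.observe();print(o['position'],o['ee_rot'],o['force'],o['width'],o['gripper_force'])
im=[]
for n in("top","side"):
    p,d=arm.get_image(n);im.append(p); cv2.imwrite(f"pics/h{n}.png",p);np.save(f"h{n}.npy",d)
    P=rim(n,d,(.584,-.097),.04,.084,.006)
    if len(P)>10: print(n,len(P),circ(P),np.median(P[:,2]))
    print(proj(n,np.r_[o['position'][:2],.124]))
cv2.imwrite("pics/hold.png",cv2.convertScaleAbs(cv2.resize(im[1][80:240,220:380],(600,600),interpolation=cv2.INTER_CUBIC),alpha=1.8))
```

```text
[ 0.58523786 -0.09596939  0.29279016] [-2.78732274e+00 -1.44886967e+00 -3.75051970e-04] [-0.11643381 -0.17289298 -0.95560516] 0.25762773767191216 39.99757468700409
(np.float64(321.9789095826084), np.float64(198.95508458622965))
side 200 (array([ 0.58507315, -0.09686272]), np.float64(0.031883934652358364)) 0.08237002002969165
(np.float64(292.9963409195763), np.float64(167.47207832496775))
```

View pics/hold.png

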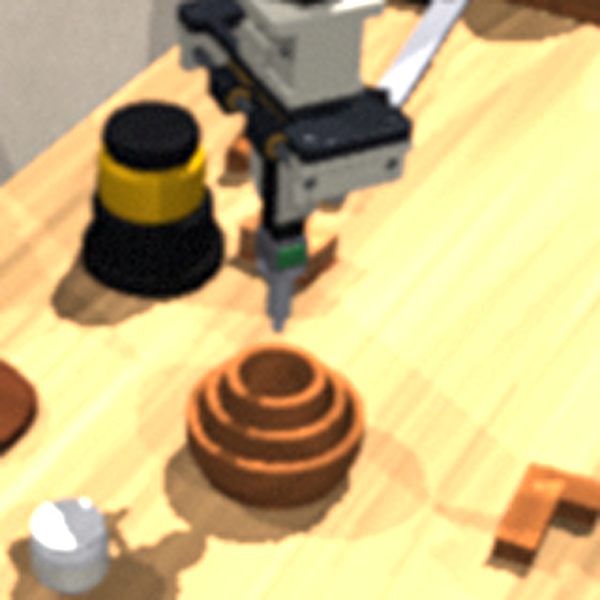

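Run:
```python
from h import *
d=np.load("hside.npy");W=cloud("side",d)
for lo,hi,nm,r in((.128,.138,"plunger",None),(.143,.176,"barrel",.009),(.181,.186,"collar",.017),(.187,.208,"housing",None)):
    m=(d>0)&(W[...,2]>lo)&(W[...,2]<hi)&(np.hypot(W[...,0]-.585,W[...,1]+.096)<.035)
    v,u=np.nonzero(m)
    if len(u)<3: print(nm,len(u));continue
    P=W[m]; 
    print(nm,len(u),"px",u.mean().round(2),v.mean().round(2),"proj tool axis",np.round(proj("side",np.r_[.5853,-.0970,P[:,2].mean()]),2),"mean",P.mean(0).round(4))
    if r: print("  circ",circ(P), "widths",np.bincount(v)[np.bincount(v)>0])
```

```text
plunger 10 px 293.2 166.0 proj tool axis [293.28 164.99] mean [ 0.5834 -0.0932  0.1315]
barrel 65 px 293.62 158.78 proj tool axis [293.67 156.83] mean [ 0.5814 -0.0898  0.1581]
  circ (array([ 0.58356223, -0.0935438 ]), np.float64(0.007329637819789949)) widths [3 7 7 7 7 7 6 7 7 5 2]
collar 25 px 293.48 151.84 proj tool axis [294.05 148.79] mean [ 0.5802 -0.0851  0.1835]
  circ (array([ 0.58401776, -0.09364314]), np.float64(0.014034782815798745)) widths [1 2 6 8 7 1]
housing 99 px 294.13 146.77 proj tool axis [294.29 143.86] mean [ 0.5796 -0.0861  0.1986]
```

The gauge hangs plumb over the nest: plunger at px (293,166), axis columns match the bowl's centre within 1 mm. First touch expected at TCP z ≈ 0.196, half in at ≈ 0.192.

Call:
send_rows(
  motion="1 0 0 -0.03 0 0 0;1 0 0 -0.03 0 0 0;1 0 0 -0.02 0 0 0;1 0 0 -0.01 0 0 0;1 0 0 -0.002 0 0 0",
)

```text
clock: 19.32
position: [0.5851, -0.097, 0.2005]
ee_rot: [-2.788, -1.447, 0.001]
force: [0.2, 0.0, -1.5]
width: 0.261
gripper_force: 40.0
```

Call:
send_rows(
  motion="1 0 0 -0.002 0 0 0;1 0 0 0 0 0 0;1 0 0 0 0 0 0;1 0 0 0 0 0 0",
)

```text
clock: 19.82
position: [0.5852, -0.0971, 0.199]
ee_rot: [2.788, 1.446, 0.001]
force: [0.5, -0.3, -1.4]
width: 0.26
gripper_force: 40.0
```

Run:
```python
from h import *
F=[]
for i in range(6): arm.get_image("side"); o=arm.observe(); F.append(np.r_[o['position'],o['force']])
print(np.round(F,4)); print(np.mean(F,0).round(4))
```

```text
[[ 0.5852 -0.0972  0.199   0.5333 -0.5483 -1.5495]
 [ 0.5852 -0.0972  0.1989 -0.5444 -0.3795 -1.4102]
 [ 0.5852 -0.0972  0.1989 -0.4314  0.2706 -1.7934]
 [ 0.5851 -0.0972  0.1988 -0.5812  1.0297 -0.8517]
 [ 0.5851 -0.0972  0.1988 -0.2471 -0.2514 -1.2278]
 [ 0.5851 -0.0972  0.1987 -0.0202  0.3593 -1.3518]]
[ 0.5852 -0.0972  0.1988 -0.2152  0.0801 -1.3641]
```

Call:
send_rows(
  motion="1 0 0 -0.001 0 0 0;1 0 0 -0.001 0 0 0;1 0 0 -0.001 0 0 0;1 0 0 -0.001 0 0 0;1 0 0 0 0 0 0",
)

```text
clock: 20.75
position: [0.5851, -0.0972, 0.1947]
ee_rot: [2.789, 1.446, -0.0]
force: [-0.6, 0.6, -0.5]
width: 0.258
gripper_force: 40.0
```

Call:
send_rows(
  motion="1 0 0 -0.001 0 0 0;1 0 0 0 0 0 0;1 0 0 0 0 0 0;1 0 0 0 0 0 0",
)

```text
clock: 21.25
position: [0.5852, -0.0972, 0.1938]
ee_rot: [2.789, 1.446, 0.0]
force: [0.1, 0.0, 1.2]
width: 0.26
gripper_force: 40.0
```

```bash
cat > f.py <<'E'
from h import *
F=[]
for i in range(12): arm.get_image("side"); o=arm.observe(); F.append(np.r_[o['position'],o['force']])
print(np.mean(F,0).round(4), np.std(F,0).round(4), o['clock'])
E
python3 f.py
```

```text
[ 0.5851 -0.0971  0.1938 -0.4392  0.1205  0.4186] [0.     0.     0.     0.2062 0.4963 0.4117] 21.85
```

Contact force ≈ 1.9 N at 1.9 mm in, so force and kinematics agree. 2 mm more.

Call:
send_rows(
  motion="1 0 0 -0.001 0 0 0;1 0 0 -0.001 0 0 0;1 0 0 0 0 0 0;1 0 0 0 0 0 0;1 0 0 0 0 0 0",
)

```text
clock: 22.48
position: [0.5852, -0.0971, 0.1918]
ee_rot: [2.789, 1.447, 0.0]
force: [-0.7, 0.5, 1.2]
width: 0.255
gripper_force: 40.0
```

```bash
python3 f.py
python3 - <<'E'
from h import *
o=arm.observe();print(o['ee_rot'],o['width'],o['gripper_force'])
im=[]
for n in("top","side"):
    p,d=arm.get_image(n);im.append(p)
    for nm,r,h in(("S",.04,.084),("M",.058,.067)):
        P=rim(n,d,(.584,-.097),r,h,.003); P=P[np.hypot(*(P[:,:2]-[.585,-.097]).T)>.025]
        if len(P)>10: print(nm,n,len(P),circ(P),np.median(P[:,2]))
cv2.imwrite("pics/final.png",cv2.convertScaleAbs(cv2.resize(im[1][100:240,220:360],(600,600),interpolation=cv2.INTER_CUBIC),alpha=1.8))
E
```

```text
[ 0.5852 -0.0972  0.1918 -0.3339 -0.078   1.4208] [0.     0.     0.     0.4866 0.5526 0.4776] 23.075
[ 2.78871579e+00  1.44647662e+00 -2.26522221e-05] 0.2598226818981813 39.99855995178223
M top 78 (array([ 0.585081  , -0.09843931]), np.float64(0.047077055822672305)) 0.06687851293409057
S side 115 (array([ 0.58543645, -0.09756595]), np.float64(0.03190635645895414)) 0.08298385845039999
M side 210 (array([ 0.58473082, -0.09612867]), np.float64(0.04358833369759739)) 0.06626169773973602
```

View pics/final.png

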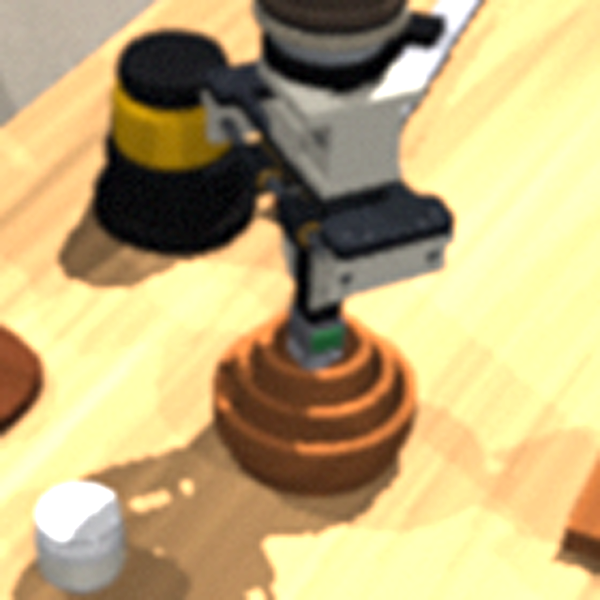

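The gauge stands upright in the nested bowls, with its collar level with the small rim at crop (318,350). Contact force is about 3 N and the plunger is about 3.9 mm in. Handing in.

```bash
python3 -c "
from cell import arm
print(arm.sign_off())"
```

```text
the job is handed in; nothing more can be done
None
```

The three bowls are nested fully down where the largest stands, and the job is handed in with the gauge still held upright on the dot, pressed about half in (about 3 N, 3.9 mm by force and height); the verdict itself was not reported.

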